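Slide the carton stop home and lock it with the ball-lock pin

ROBOT

A 7-joint arm with a two-finger parallel gripper is mounted at the origin on the work surface. World frame = base frame: x ahead of the robot, y to its left, z up, the work surface at z = 0. Lengths are in m, angles in rad, forces in N, time in s.
With the tool pointing down it reaches from about 0.4 to 0.875 m from the base axis. Payload 6.5 kg.
Tool frame: the origin (TCP) lies on the centre line of the jaws, within the pads' length; the fingertips stand 17 mm ahead of it and the grasp point (between the pads) lies 2 mm behind it; z points along the fingers, y is the line along which they close (so a half turn about z gives the same grasp; the last joint's range is limited). The gripper opens to 88 mm and grips with 3 to 60 N. Pads are 18 mm wide; open, the fingers measure 123 mm over their backs; the gripper's body (75 mm by 187 mm) begins 45 mm behind the grasp point.
Start: joints at [-1.304, 0.536, -0.004, 1.538, 0.003, 1.067, -0.071], TCP at [0.212, 0.614, 0.256] pointing down, gripper open.
Joint ranges: [-2.7, 2.7], [-0.37, 2.16], [-1.27, 1.26], [0.24, 2.4], [-1.31, 4.45], [0.19, 1.91], [-2.76, 2.76]. Speed limits (rad/s): [2.39, 2.39, 3.14, 3.14, 3.14, 3.14, 3.14].

INTERFACE

Orientations are given as a 3x3 rotation matrix whose columns are the frame's x, y, z axes.
In Python, from rig import * gives the robot as it stands. The module is installed in compiled form; this text tells all that it offers.
- The arm moves only by the shell command python3 -m inch 'ROWS'. ROWS is JSON, a list of rows, each an object with "travel": the shift along the tool's x, y, z in m, a list of three; "dr": the turn, a rotation vector about the tool's x, y, z in degrees, a list of three; "jaw": the gripper command: -1 is shut, 1 is fully open, values between are in proportion. In form: [{"travel": [tx, ty, tz], "dr": [wx, wy, wz], "jaw": jaw}, ...]. A call has 1 to 20 rows; each row shifts and turns the commanded pose from where the row before left it, along the tool's axes as they then stand; what a row does not reach is not made up. A row lasts 1/8 s, in which the tool goes at most 62.5 mm and 10.7 degrees, less where a joint would pass 70% of its speed; a pose out of reach is approached as far as the arm can. A call with a gripper value outside its range is refused whole. The fingers move at their own pace and stop on an object; the grip force is fixed at half the most. Time passes only in rows, so rows that do not move let the fingers close. It gives the time, the measured TCP pose, the force, the opening and the grip force at its end, in the units of the state.
- state(): the state, without advancing time (a new reading comes with each control period).
- camera(name): name is "scene" or "top" or "wrist"; returns a dict with "frame" (400x640x3 uint8, red, green, blue), "camera_matrix" (3x3 intrinsics, pixels), "R" (3x3) and "t" (3): a world point X has camera coordinates R X + t. Camera axes: x right, y down, z forward; pixel columns grow to the right and rows downward; lengths in m; the calibration is good to about 2 mm. The wrist camera is an equidistant fisheye: a pixel r from the principal point sees the ray r / f radians off the axis. A picture is of the moment at which its call begins. There is no depth.
- close_job(): hands the job in; it is judged then, once.
The state is a dict: "t": time; "joint_pos": joint angles; "joint_vel": joint speeds; "tau": joint torques, N m; "tcp_pos": TCP position; "tcp_rot": TCP orientation; "contact_force": force on the tool from outside, world axes, zero at the start; "moment": the same for the moment, N m; "opening": opening from 0.0 (shut) to 1.0 (fully open); "gripper_force": force on a finger pad.
Only numpy, scipy, OpenCV 4.12 (cv2) and the standard library are available. Lean on these libraries where they do the work, as an engineer would, in place of code of your own. Each camera call takes 0.05 s, during which the arm holds its last target. There are 200 camera calls.

TASK

Slide the carton stop home into its bracket until it meets its end stop, pressing gently so that the fence's rubber mounts are not crushed. Then take the ball-lock pin from its holder with its thumb button squeezed in, put it gently through the lined-up holes with the button held in until its collar lies flush on the bracket, and let go so that the button springs out and locks the pin. Leave the other things on the bench alone.

Things in the scene. Friction and masses are not known exactly. Their poses are not given: they have to be found in the camera images.
- rail: Fixed strut rail on the bench, 210 x 42 mm, 12 mm high. Origin on the bench; x along the rail, z up. A steel bracket (80 mm in x, 86 mm wide in y at its feet, 60 mm high) is clamped astride it: two level lugs 8 mm thick, tops at z = 40 and 60 mm. The carton stop's flat bar (44 mm wide) slides along rail x between them, at z = 42 to 50 mm. Under the lower lug it is free down to z = 12 mm.
- hole_mark (a point): Nominal mouth of the bracket's vertical holes, on the upper lug's top face (60 mm above the bench), axes as the rail's. Each lug, and the bar, has one 14 mm round hole; home, all three are in line. The bracket was clamped by hand: it stays put, but its true place is not measured. The holes are at rail y = 0 and up to 20 mm from this mark, either way along rail x.
- fence_mark (a point): Nominal middle of the top edge of the stop's fence when home: rail x = 110 mm, z = 110 mm. The fence is an upright plywood plate on the bar's +x end: 10 mm thick in x, 110 mm wide in y, from z = 40 to 110 mm. Home and unloaded, the middle of its thickness is truly 110 mm in +x from the holes, wherever the bracket is clamped: where the fence is felt to stop tells where the holes are.
- stop_bar (a joint): How far the carton stop's bar is pushed in, m: 0 drawn out, 0.090 home against its hard end stop; grows towards rail -x. It slides with about 3 N of friction and stays where left. With the fence unloaded, the middle of its thickness is at rail x = holes + 0.110 + (0.090 - value).
- fence_mount (a joint): How far the rubber mounts between fence and bar end (an end plate 7 mm off the fence's -x face, up to z = 64 mm) are squeezed, m: 0 unloaded, growing as the fence is pressed towards rail -x; they give 1 mm per 8 N and spring back. Squeezed over 3.5 mm (28 N) they are crushed. The fence then lies by this value nearer the holes.
- pin: Ball-lock pin, 180 g, upright in its holder. Origin on its axis at the underside of its collar (steel disc 30 mm wide, 6 mm thick); z up. Below: 12 mm shank to z = -39 mm, then a blunt tapered nose. Above: black grip, z = 6 to 56 mm, 26 mm in x, 22 mm in y, flat flanks, and a 4 mm cap. Two balls at z = -33 mm; with the collar on the upper lug they are just under the lower lug.
- pin_grip (a point): Middle of the pin's grip, 34 mm above the collar's underside, axes as the pin's. The thumb button (13 x 16 mm) stands 5 mm out of the grip's +y flank at this height; pinching the grip here across pin y presses it flush with the flank.
- pin_nose (a point): End of the pin's nose, 44 mm below the collar's underside; the nose tapers from 12 mm to 9 mm over its last 5 mm. The balls, 11 mm above it, stand out to 19 mm across while the button is out, so that the pin cannot pass a 14 mm hole either way; with the button pressed 4 mm or more they are inside the shank.
- button (a joint): Travel of the pin's thumb button in m: 0 out (locked), 0.005 flush with the flank, 0.006 the limit. Its spring pushes it out with 6 N at the start of its travel and 10 N at the end.
- holder: Fixed aluminium block 64 x 64 mm, 55 mm high (foot plate 100 mm long in x). Origin on the bench under its centre. It has a 24 mm hole in which the pin hangs, its collar lying loose on the top face at z = 55 mm.
- carton: Bystander: small cardboard carton 70 x 100 x 45 mm lying on the bench, origin under its centre. To be left alone.
- tape: Bystander: roll of tape standing on its flat side, 90 mm across, 48 mm high, origin under its centre. To be left alone.
- glue: Bystander: white bottle, 44 mm across, 110 mm high, origin under its centre. To be left alone.
Things that resemble listed ones, but are neither listed nor needed, are in the scene too. Leave any purple look-alike of the pin alone.

How it is judged:
By the outcome, as a careful person would: the job done as asked, in the order asked, and still so for the second after the job is handed in, with the robot touching nothing.
It also fails if it takes over 58 s, if anything falls off the work surface, if the arm or the gripper's body presses on something with over 40 N, if the wrist force passes 120 N, or if a joint passes its speed limit or range.

## Working session

There is one attempt and no reset: what is moved stays moved. The work goes in short steps, Python scripts to look and compute and a shell command to move; the robot and the scene stay as the last step left them, time stands still between calls to the robot, and variables do not carry over. Pictures are saved under pics/ and viewed, at most 10 in all, crops included, and the job is handed in when it is done.

```bash
mkdir -p pics; python3 - <<'E'
from rig import *
import cv2,numpy as np,pickle
d={}
for n in("scene","top"):
    c=camera(n); d[n]=c; cv2.imwrite(f"pics/{n}0.png",c["frame"][:,:,::-1]); print(n,c["camera_matrix"].tolist(),c["R"].tolist(),c["t"].tolist())
pickle.dump(d,open("c0.pkl","wb"))
s=state();print(s["tcp_rot"],s["tcp_pos"],s["t"])
E
```

```text
scene [[459.43210874686815, 0.0, 331.78065828254233], [0.0, 459.43210874686815, 194.85193973530426], [0.0, 0.0, 1.0]] [[-0.4084977581238143, 0.9126628580397548, -0.013269859174988621], [0.5587733083100584, 0.23855226236669647, -0.7942702361538947], [-0.7217353888566433, -0.3318724539253555, -0.6074197089307465]] [0.4435427482082118, -0.2035723253892059, 1.4667735847213734]
top [[363.66654592613685, 0.0, 322.405303694322], [0.0, 363.66654592613685, 201.51433056960786], [0.0, 0.0, 1.0]] [[-0.19705477484630066, -0.9803920293057424, -0.0009405232810439445], [-0.9575574535038472, 0.19267078731050144, -0.21438677887495453], [0.21036430055858074, -0.0413453333632703, -0.9767483936304063]] [-0.09736161468880214, 0.6433762699016234, 0.7499147163793409]
[[-9.45155254e-01  3.26621174e-01 -3.93296643e-04]
 [ 3.26621393e-01  9.45154120e-01 -1.46813222e-03]
 [-1.07797125e-04 -1.51607198e-03 -9.99998845e-01]] [0.21219189 0.61386312 0.25493743] 0.1
```

View pics/scene0.png

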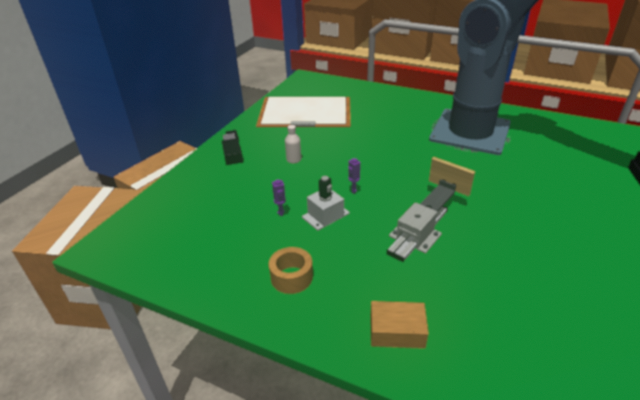

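View pics/top0.png

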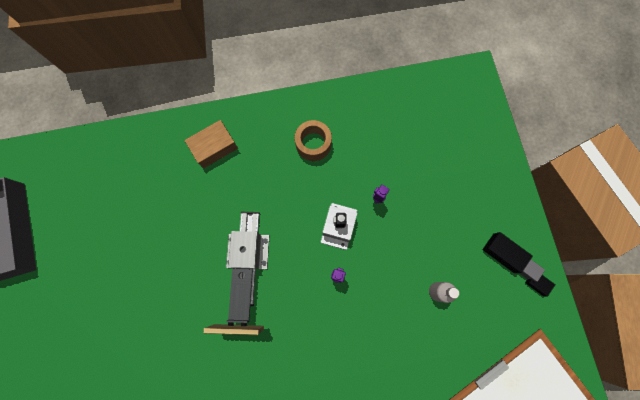

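Scene picture: the rail with bracket is at (416,225) and its fence at (452,177). The holder with the black pin is at (325,200), and the purple look-alikes are at (280,197) and (354,175). Tape is at (291,270), carton at (399,323), glue at (293,146). Top picture: bracket hole at about (242,249), fence at (232,331), pin at (341,219), purple ones at (381,193) and (339,275). The upright black pin in the aluminium holder is the one that fits the description. One enlarged crop will confirm it.

```bash
cat > h.py <<'E'
import numpy as np,cv2,pickle
def ray(c,u,v,z):
    K,R,t=[np.array(c[k],float) for k in("camera_matrix","R","t")]
    d=R.T@np.linalg.solve(K,[u,v,1.]); o=-R.T@t
    return o+d*(z-o[2])/d[2]
def proj(c,X):
    K,R,t=[np.array(c[k],float) for k in("camera_matrix","R","t")]
    p=K@(R@np.array(X)+t); return p[:2]/p[2]
E
python3 - <<'E'
from h import *
d=pickle.load(open("c0.pkl","rb"))
f=lambda n,x,y,w,h,s:cv2.resize(d[n]["frame"][y:y+h,x:x+w,::-1],(w*s,h*s),interpolation=cv2.INTER_CUBIC)
a=f("top",195,195,170,145,4); 
b=f("scene",295,165,65,72,8)
cv2.imwrite("pics/a.png",np.hstack([cv2.resize(a,None,fx=.0+576/680,fy=576/680)[:500],np.zeros((500-min(500,int(145*4*576/680)),1,3),np.uint8)]) if 0 else a)
c=np.hstack([f("top",318,195,48,60,8),b[:480,:400]]); cv2.imwrite("pics/b.png",c)
E
```

```text
(no output)
```

View pics/a.png

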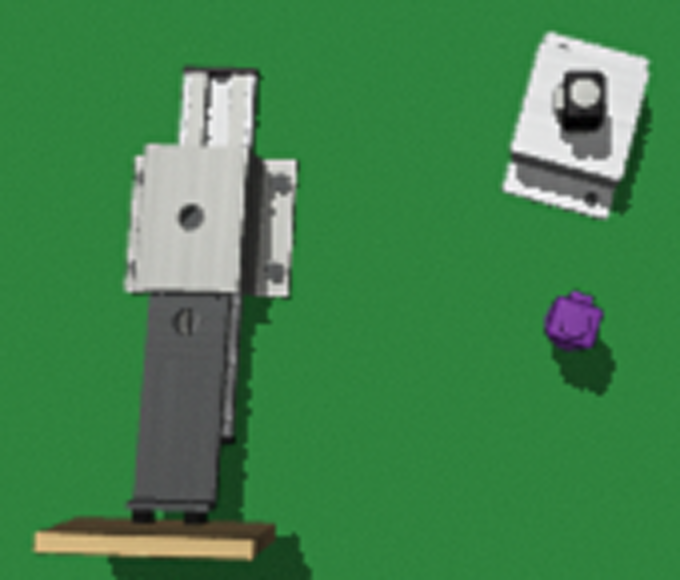

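View pics/b.png

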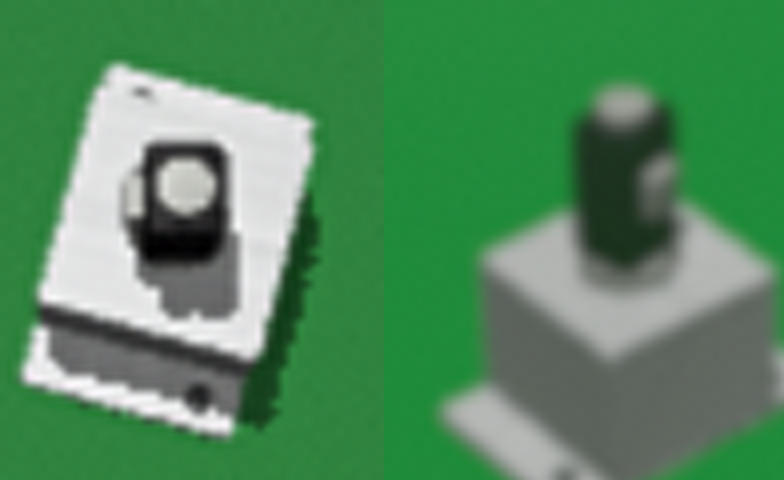

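```bash
python3 - <<'E'
from h import *
d=pickle.load(open("c0.pkl","rb"));c=d["top"];s=d["scene"]
A=lambda x,y,z:ray(c,(x+.5)/4-.5+195,(y+.5)/4-.5+195,z)
B=lambda x,y,z:ray(c,(x+.5)/8-.5+318,(y+.5)/8-.5+195,z)
S=lambda x,y,z:ray(s,(x+.5)/8-.5+295,(y+.5)/8-.5+165,z)
np.set_printoptions(precision=4,suppress=True)
print("camtop",-np.array(c["R"]).T@c["t"])
hole=A(190,216,.06);bh=A(186,322,.05);print("hole",hole,"barhole",bh)
F=[A(35,535,.11),A(256,539,.11),A(251,558,.11),A(36,553,.11)];print("fence",np.array(F),np.mean(F,0))
print("fence w",np.linalg.norm(F[0]-F[1]),np.linalg.norm(F[2]-F[3]))
L=[A(148,145,.06),A(252,150,.06),A(240,295,.06),A(126,292,.06)];print("lug",np.array(L),np.mean(L,0))
dv=bh-hole;print("rail dir bar",np.degrees(np.arctan2(dv[1],dv[0])),np.linalg.norm(dv[:2]))
f=F[1]-F[0];print("fence dir",np.degrees(np.arctan2(f[1],f[0])),np.degrees(np.arctan2(*(F[2]-F[3])[1::-1])))
print("pin cap top",B(186,184,.115),"scene",S(624,100-0,.115), S(624-384,100,.115))
print("button",B(130,195,.089), "scene",S(656-384,185,.089))
H=[B(113,65,.055),B(315,122,.055),B(255,360,.055),B(40,305,.055)];print("holder",np.array(H),np.mean(H,0))
G=[B(150,143,.111),B(225,143,.111)];g=G[1]-G[0];print("grip edge",np.degrees(np.arctan2(g[1],g[0])),np.linalg.norm(g))
for n,u,v,z in(("purp1",573-0,0,0),):pass
print("purple", A(573,320,.06), ray(c,381,193,.06)," scene", ray(s,280,185,.1),ray(s,354,163,.1))
print("glue",ray(c,453,293,.11),"tape",ray(c,313,137,.048),"carton",ray(c,211,140,.045))
E
```

```text
camtop [ 0.4391 -0.1884  0.8703]
hole [ 0.5439 -0.027   0.06  ] barhole [ 0.4879 -0.0141  0.05  ]
fence [[ 0.3963  0.0624  0.11  ]
 [ 0.3728 -0.0451  0.11  ]
 [ 0.3645 -0.0412  0.11  ]
 [ 0.3878  0.063   0.11  ]] [0.3804 0.0098 0.11  ]
fence w 0.10998667170404253 0.10676266470549158
lug [[ 0.5877 -0.0099  0.06  ]
 [ 0.5734 -0.0666  0.06  ]
 [ 0.4958 -0.0474  0.06  ]
 [ 0.5097  0.0137  0.06  ]] [ 0.5417 -0.0276  0.06  ]
rail dir bar 166.9829254308922 0.0574928705302346
fence dir -102.3429434733668 -102.61916185072374
pin cap top [ 0.5602 -0.2516  0.115 ] scene [ 0.5169 -0.1486  0.115 ] [ 0.5608 -0.2518  0.115 ]
button [ 0.5644 -0.2382  0.089 ] scene [ 0.5634 -0.2409  0.089 ]
holder [[ 0.6078 -0.2432  0.055 ]
 [ 0.5801 -0.2964  0.055 ]
 [ 0.5171 -0.2652  0.055 ]
 [ 0.5442 -0.2091  0.055 ]] [ 0.5623 -0.2535  0.055 ]
grip edge -101.37493041364647 0.019907317840884297
purple [ 0.4467 -0.2236  0.06  ] [ 0.6067 -0.3583  0.06  ]  scene [ 0.6119 -0.3439  0.1   ] [ 0.4574 -0.2189  0.1   ]
glue [ 0.3644 -0.4428  0.11  ] tape [ 0.7767 -0.2324  0.048 ] carton [0.819  0.0103 0.045 ]
```

The crop confirms the black pin in the aluminium block, with its button on the left in the top view, towards world +y. The sizes agree: fence 110 mm wide, bar hole 57 mm short of home, rail +x towards the base at about 167.5°. First I move over the fence, with the jaws lined up to straddle it.

```bash
python3 -m inch '[{"travel":[-0.0323,-0.0427,0],"dr":[0,0,0],"jaw":1},{"travel":[-0.0323,-0.0427,0],"dr":[0,0,0],"jaw":1},{"travel":[-0.0323,-0.0427,0],"dr":[0,0,0],"jaw":1},{"travel":[-0.0323,-0.0427,0],"dr":[0,0,0],"jaw":1},{"travel":[-0.0323,-0.0427,0],"dr":[0,0,0],"jaw":1},{"travel":[-0.0323,-0.0427,0],"dr":[0,0,0],"jaw":1},{"travel":[-0.0323,-0.0427,0],"dr":[0,0,0],"jaw":1},{"travel":[-0.0323,-0.0427,0],"dr":[0,0,0],"jaw":1},{"travel":[-0.0323,-0.0427,0],"dr":[0,0,0],"jaw":1},{"travel":[-0.0323,-0.0427,0],"dr":[0,0,0],"jaw":1},{"travel":[-0.0323,-0.0427,0],"dr":[0,0,0],"jaw":1},{"travel":[-0.0323,-0.0427,0],"dr":[0,0,0],"jaw":1},{"travel":[0,0,0],"dr":[0,0,10.4],"jaw":1},{"travel":[0,0,0],"dr":[0,0,10.4],"jaw":1},{"travel":[0,0,0],"dr":[0,0,10.4],"jaw":1},{"travel":[0,0,0],"dr":[0,0,10.4],"jaw":1},{"travel":[0,0,0],"dr":[0,0,10.4],"jaw":1},{"travel":[0,0,0],"dr":[0,0,10.4],"jaw":1},{"travel":[0,0,0],"dr":[0,0,10.4],"jaw":1},{"travel":[0,0,0],"dr":[0,0,10.4],"jaw":1}]'
python3 - <<'E'
from rig import *
import numpy as np
s=state();R=s["tcp_rot"];print(s["tcp_pos"],np.degrees(np.arctan2(R[1][1],R[0][1])),R,s["joint_pos"],s["contact_force"])
c=camera("wrist")
import cv2,pickle;cv2.imwrite("pics/w1.png",c["frame"][:,:,::-1]);pickle.dump((c,s),open("w1.pkl","wb"))
E
```

```text
t: 2.6
tcp_pos: [0.411, 0.0034, 0.2556]
tcp_rot: [[0.218, 0.976, -0.0], [0.976, -0.218, -0.0], [-0.0, -0.0, -1.0]]
contact_force: [0.4, 0.0, 1.0]
opening: 0.999
gripper_force: 0.0
[0.41103213 0.00341881 0.25556031] -12.604447993964756 [[ 2.18218920e-01  9.75899726e-01 -4.78100068e-04]
 [ 9.75899826e-01 -2.18218981e-01 -7.90800852e-05]
 [-1.81504743e-04 -4.49321002e-04 -9.99999883e-01]] [-0.60141744  0.12446643  0.52819372  2.15385933 -0.08106451  0.88218658
 -0.24497561] [0.36620608 0.00357881 0.97532623]
```

View pics/w1.png

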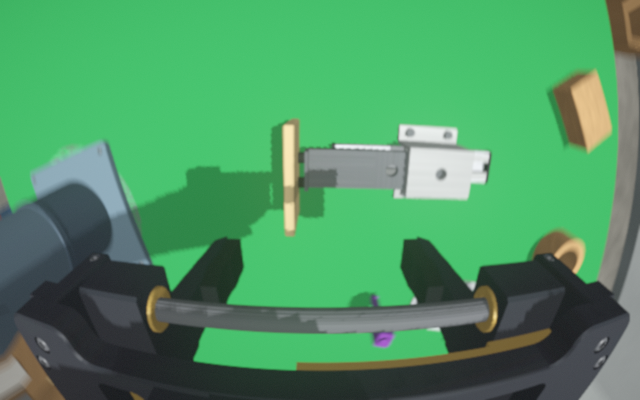

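The wrist view shows the fence edge at (290,178), square to the jaws' line, and the hole at (441,174). The fingertips are at (240,245) and (415,245). I'll check the fence and hole positions from this view.

```bash
cat >> h.py <<'E'
def wray(c,u,v,z):
    K,R,t=[np.array(c[k],float) for k in("camera_matrix","R","t")]
    m=np.array([(u-K[0,2])/K[0,0],(v-K[1,2])/K[1,1]]); r=np.linalg.norm(m)
    d=R.T@np.array([*(m/r*np.sin(r)),np.cos(r)]); o=-R.T@t
    return o+d*(z-o[2])/d[2]
E
python3 - <<'E'
from h import *
c,s=pickle.load(open("w1.pkl","rb"))
np.set_printoptions(precision=4,suppress=True)
y=np.array(s["tcp_rot"])[:,1];x=np.array(s["tcp_rot"])[:,0]
for n,u,v,z in(("fence",290.5,122,.11),("fence",289,235,.11),("hole",441,174,.06),("barhole",391,171,.05)):
    p=wray(c,u,v,z);print(n,p,"along tool y",(p-s["tcp_pos"])@y,"x",(p-s["tcp_pos"])@x)
g=cv2.resize(c["frame"][110:245,275:455,::-1],None,fx=4,fy=4,interpolation=cv2.INTER_CUBIC);cv2.imwrite("pics/w1c.png",g)
E
```

```text
fence [0.3967 0.0679 0.11  ] along tool y -0.02798878747742455 x 0.059858800300633994
fence [ 0.3679 -0.0382  0.11  ] along tool y -0.032988761475058394 x -0.04996041590985229
hole [ 0.5426 -0.0266  0.06  ] along tool y 0.13505750707927308 x -0.0005087906580601187
barhole [ 0.4867 -0.0139  0.05  ] along tool y 0.07773697128461815 x -0.0003420986669292706
```

```bash
python3 -m inch '[{"travel":[0,0,0.04],"dr":[0,0,0],"jaw":1},{"travel":[0,0,0.04],"dr":[0,0,0],"jaw":1},{"travel":[0,0,0.04],"dr":[0,0,0],"jaw":1},{"travel":[0,0,0.025],"dr":[0,0,0],"jaw":1},{"travel":[0,0,0.018],"dr":[0,0,0],"jaw":1},{"travel":[0,0,0],"dr":[0,0,0],"jaw":1},{"travel":[0,0.004,0],"dr":[0,0,0],"jaw":1},{"travel":[0,0.004,0],"dr":[0,0,0],"jaw":1},{"travel":[0,0.003,0],"dr":[0,0,0],"jaw":1},{"travel":[0,0.003,0],"dr":[0,0,0],"jaw":1},{"travel":[0,0.0,0],"dr":[0,0,0],"jaw":1}]'
```

```text
t: 4.03
tcp_pos: [0.4251, 0.0005, 0.0928]
tcp_rot: [[0.212, 0.977, 0.0], [0.977, -0.212, 0.0], [0.0, 0.0, -1.0]]
contact_force: [-2.4, 1.1, 0.9]
opening: 1.0
gripper_force: 1.1
```

```bash
python3 -m inch '[{"travel":[0,0.004,0],"dr":[0,0,0],"jaw":1},{"travel":[0,0.005,0],"dr":[0,0,0],"jaw":1},{"travel":[0,0.005,0],"dr":[0,0,0],"jaw":1},{"travel":[0,0.005,0],"dr":[0,0,0],"jaw":1},{"travel":[0,0.005,0],"dr":[0,0,0],"jaw":1},{"travel":[0,0.005,0],"dr":[0,0,0],"jaw":1},{"travel":[0,0.004,0],"dr":[0,0,0],"jaw":1},{"travel":[0,0.003,0],"dr":[0,0,0],"jaw":1},{"travel":[0,0.002,0],"dr":[0,0,0],"jaw":1},{"travel":[0,0.0,0],"dr":[0,0,0],"jaw":1}]'
```

```text
t: 5.28
tcp_pos: [0.4624, -0.0077, 0.0927]
tcp_rot: [[0.212, 0.977, 0.0], [0.977, -0.212, -0.0], [-0.0, 0.0, -1.0]]
contact_force: [-1.7, -0.7, -0.4]
opening: 0.998
gripper_force: 1.0
```

```bash
python3 -m inch '[{"travel":[0,0.003,0],"dr":[0,0,0],"jaw":1},{"travel":[0,0.002,0],"dr":[0,0,0],"jaw":1},{"travel":[0,0.002,0],"dr":[0,0,0],"jaw":1},{"travel":[0,0.001,0],"dr":[0,0,0],"jaw":1},{"travel":[0,0,0],"dr":[0,0,0],"jaw":1}]'; python3 -m inch '[{"travel":[0,0.001,0],"dr":[0,0,0],"jaw":1},{"travel":[0,0.001,0],"dr":[0,0,0],"jaw":1}]';  python3 -m inch '[{"travel":[0,0,0],"dr":[0,0,0],"jaw":1}]'
```

```text
t: 5.9
tcp_pos: [0.4701, -0.0093, 0.0927]
tcp_rot: [[0.213, 0.977, 0.0], [0.977, -0.213, -0.0], [0.0, 0.0, -1.0]]
contact_force: [-2.7, -1.7, -0.3]
opening: 1.0
gripper_force: 1.3
t: 6.15
tcp_pos: [0.4719, -0.0097, 0.0927]
tcp_rot: [[0.212, 0.977, -0.0], [0.977, -0.212, 0.0], [0.0, -0.0, -1.0]]
contact_force: [-3.3, -0.9, -0.6]
opening: 0.997
gripper_force: 1.6
t: 6.28
tcp_pos: [0.472, -0.0097, 0.0927]
tcp_rot: [[0.212, 0.977, 0.0], [0.977, -0.212, -0.0], [-0.0, 0.0, -1.0]]
contact_force: [-3.2, -0.0, -0.6]
opening: 0.996
gripper_force: 1.3
```

```bash
python3 -m inch '[{"travel":[0,0.001,0],"dr":[0,0,0],"jaw":1},{"travel":[0,0,0],"dr":[0,0,0],"jaw":1}]' | grep -E 'tcp_pos|contact';  python3 -m inch '[{"travel":[0,0.001,0],"dr":[0,0,0],"jaw":1},{"travel":[0,0,0],"dr":[0,0,0],"jaw":1}]' | grep -E 'tcp_pos|contact'
```

```text
tcp_pos: [0.473, -0.01, 0.0927]
contact_force: [-2.7, -0.8, 0.4]
tcp_pos: [0.474, -0.0102, 0.0927]
contact_force: [-3.2, -1.8, -0.7]
```

```bash
python3 -m inch '[{"travel":[0,0.0007,0],"dr":[0,0,0],"jaw":1},{"travel":[0,0,0],"dr":[0,0,0],"jaw":1}]' | grep -E 'tcp_pos|contact|open'
```

```text
tcp_pos: [0.4746, -0.0103, 0.0927]
contact_force: [-3.2, -1.5, -0.1]
opening: 0.997
```

```bash
for i in 1; do python3 -m inch '[{"travel":[0,0.001,0],"dr":[0,0,0],"jaw":1},{"travel":[0,0,0],"dr":[0,0,0],"jaw":1}]' | grep -E 'tcp_pos|contact|open'; done; python3 -m inch '[{"travel":[0,0.001,0],"dr":[0,0,0],"jaw":1},{"travel":[0,0,0],"dr":[0,0,0],"jaw":1}]' | grep -E 'tcp_pos|contact|open'
```

```text
tcp_pos: [0.4751, -0.0105, 0.0926]
contact_force: [-5.2, -0.8, 1.3]
opening: 0.995
tcp_pos: [0.4753, -0.0105, 0.0926]
contact_force: [-6.6, -0.5, 3.0]
opening: 0.996
```

```bash
python3 -m inch '[{"travel":[0,0.001,0],"dr":[0,0,0],"jaw":1},{"travel":[0,0.001,0],"dr":[0,0,0],"jaw":1},{"travel":[0,0,0],"dr":[0,0,0],"jaw":1}]' | grep -E 'tcp_pos|contact|open'; python3 -m inch '[{"travel":[0,0.001,0],"dr":[0,0,0],"jaw":1},{"travel":[0,0.001,0],"dr":[0,0,0],"jaw":1},{"travel":[0,0,0],"dr":[0,0,0],"jaw":1}]' | grep -E 'tcp_pos|contact|open'
```

```text
tcp_pos: [0.4758, -0.0106, 0.0924]
contact_force: [-10.1, -0.7, 6.9]
opening: 1.001
tcp_pos: [0.4762, -0.0107, 0.0921]
contact_force: [-12.2, 1.0, 10.7]
opening: 0.998
```

Force climbs about 8 N per mm at TCP x ≈ 0.475, so this is the rubber against the hard stop, at roughly 12 N of squeeze. That puts the hole at about (0.544, -0.026), which agrees with the vision. Now I back off, raise and go over the pin.

```bash
python3 -m inch '[{"travel":[0,-0.004,0],"dr":[0,0,0],"jaw":1},{"travel":[0,-0.004,0],"dr":[0,0,0],"jaw":1},{"travel":[0,-0.004,0],"dr":[0,0,0],"jaw":1},{"travel":[0,0,0],"dr":[0,0,0],"jaw":1}]' | grep -E 'tcp_pos|contact|open'; python3 -m inch '[{"travel":[0,0,-0.04],"dr":[0,0,0],"jaw":1},{"travel":[0,0,-0.05],"dr":[0,0,0],"jaw":1},{"travel":[0,0,-0.05],"dr":[0,0,0],"jaw":1},{"travel":[-0.0363,0.0238,0],"dr":[0,0,0],"jaw":1},{"travel":[-0.0363,0.0238,0],"dr":[0,0,0],"jaw":1},{"travel":[-0.0363,0.0238,0],"dr":[0,0,0],"jaw":1},{"travel":[-0.0363,0.0238,0],"dr":[0,0,0],"jaw":1},{"travel":[-0.0363,0.0238,0],"dr":[0,0,0],"jaw":1},{"travel":[-0.0363,0.0238,0],"dr":[0,0,0],"jaw":1},{"travel":[0,0,0],"dr":[0,0,10.1],"jaw":1},{"travel":[0,0,0],"dr":[0,0,10.1],"jaw":1},{"travel":[0,0,0],"dr":[0,0,10.1],"jaw":1},{"travel":[0,0,0],"dr":[0,0,10.1],"jaw":1},{"travel":[0,0,0],"dr":[0,0,10.1],"jaw":1},{"travel":[0,0,0],"dr":[0,0,10.1],"jaw":1},{"travel":[0,0,0],"dr":[0,0,10.1],"jaw":1},{"travel":[0,0,0],"dr":[0,0,10.1],"jaw":1},{"travel":[0,0,0],"dr":[0,0,10.1],"jaw":1},{"travel":[0,0,0],"dr":[0,0,0],"jaw":1}]'
python3 - <<'E'
from rig import *
from h import *
s=state();print(s["joint_pos"])
c=camera("wrist");pickle.dump((c,s),open("w2.pkl","wb"))
g=c["frame"][:,:,::-1].copy()
cv2.imwrite("pics/w2.png",g)
t=camera("top");pickle.dump(t,open("t2.pkl","wb"))
E
```

```text
tcp_pos: [0.4694, -0.0088, 0.093]
contact_force: [-1.2, 0.5, 0.2]
opening: 1.001
t: 11.15
tcp_pos: [0.5623, -0.2521, 0.2326]
tcp_rot: [[0.974, -0.226, -0.0], [-0.226, -0.974, -0.001], [0.0, 0.001, -1.0]]
contact_force: [0.2, -0.4, -0.1]
opening: 1.001
gripper_force: 0.0
[-0.27461645  0.68392542  0.94351266  1.69234628 -0.61412197  1.08976099
 -0.93921168]
```

View pics/w2.png

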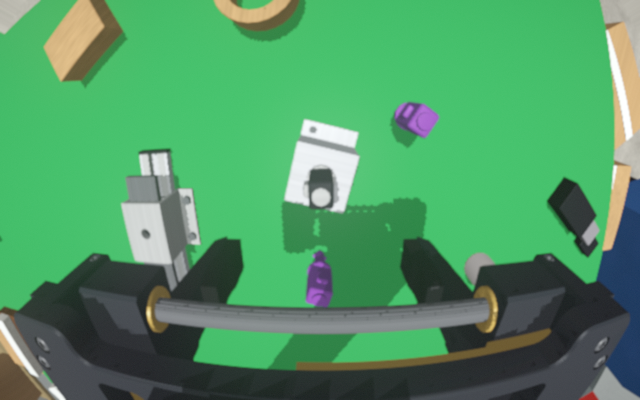

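The wrist view shows the pin's cap at (321,196) with its flanks vertical in the picture, so the jaws are square to it. The purple look-alikes at (318,280) and (417,119) stay clear of the fingers. The bar now sticks out beyond the bracket at (150,188).

```bash
python3 - <<'E'
from h import *
c,s=pickle.load(open("w2.pkl","rb"));t=pickle.load(open("t2.pkl","rb"))
np.set_printoptions(precision=4,suppress=True)
R=np.array(s["tcp_rot"])
for n,u,v,z in(("cap",321,196,.115),("capL",312,196,.115),("capR",330,196,.115),("hole",146,234,.06)):
    p=wray(c,u,v,z);print(n,p,"tool",R.T@(p-s["tcp_pos"]))
f=lambda i,x,y,w,h,k:cv2.resize(i[y:y+h,x:x+w,::-1],(w*k,h*k),interpolation=cv2.INTER_CUBIC)
a=f(c["frame"],285,160,70,60,6);b=f(t["frame"],200,205,75,60,5)
cv2.imwrite("pics/m2.png",np.hstack([a,np.vstack([b,np.zeros((60,375,3),np.uint8)])]))
E
```

```text
cap [ 0.5614 -0.2499  0.115 ] tool [-0.0014 -0.0021  0.1176]
capL [ 0.5631 -0.2426  0.115 ] tool [-0.0014 -0.0096  0.1176]
capR [ 0.5597 -0.2573  0.115 ] tool [-0.0014  0.0055  0.1176]
hole [ 0.5437 -0.0265  0.06  ] tool [-0.0691 -0.2158  0.1724]
```

View pics/m2.png

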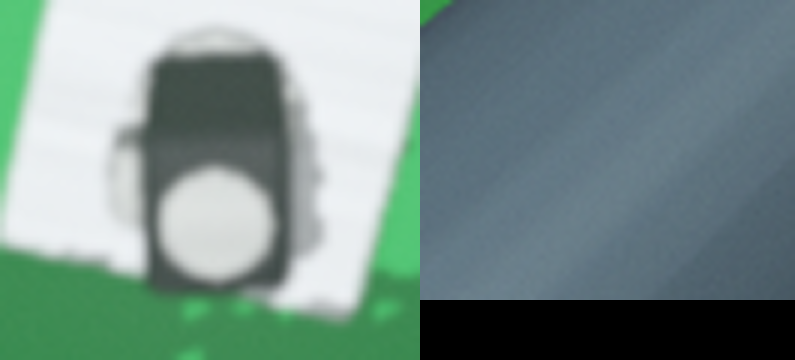

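```bash
python3 -m inch '[{"travel":[-0.0016,-0.001,0.04],"dr":[0,0,0],"jaw":1},{"travel":[0,0,0.04],"dr":[0,0,0],"jaw":1},{"travel":[0,0,0.04],"dr":[0,0,0],"jaw":1},{"travel":[0,0,0.0256],"dr":[0,0,0],"jaw":1},{"travel":[0,0,0],"dr":[0,0,0],"jaw":1},{"travel":[0,0,0],"dr":[0,0,0],"jaw":0},{"travel":[0,0,0],"dr":[0,0,0],"jaw":-0.3},{"travel":[0,0,0],"dr":[0,0,0],"jaw":-0.3},{"travel":[0,0,0],"dr":[0,0,0],"jaw":-0.3},{"travel":[0,0,0],"dr":[0,0,0],"jaw":-1},{"travel":[0,0,0],"dr":[0,0,0],"jaw":-1},{"travel":[0,0,0],"dr":[0,0,0],"jaw":-1},{"travel":[0,0,0],"dr":[0,0,0],"jaw":-1},{"travel":[0,0,0],"dr":[0,0,0],"jaw":-1}]'
```

```text
t: 13.0
tcp_pos: [0.5606, -0.251, 0.0871]
tcp_rot: [[0.974, -0.228, 0.0], [-0.228, -0.974, -0.0], [0.0, 0.0, -1.0]]
contact_force: [-1.0, 0.9, -0.2]
opening: 0.248
gripper_force: 30.0
```

Gripped at 21.8 mm opening, so the button is flush. I lift and carry the pin over the hole.

```bash
python3 -m inch '[{"travel":[0,0,-0.01],"dr":[0,0,0],"jaw":-1},{"travel":[0,0,-0.02],"dr":[0,0,0],"jaw":-1},{"travel":[0,0,-0.02],"dr":[0,0,0],"jaw":-1},{"travel":[0,0,-0.02],"dr":[0,0,0],"jaw":-1},{"travel":[0,0,0],"dr":[0,0,0],"jaw":-1},{"travel":[-0.007,-0.0219,0],"dr":[0,0,0],"jaw":-1},{"travel":[-0.0135,-0.043,0],"dr":[0,0,0],"jaw":-1},{"travel":[-0.0135,-0.043,0],"dr":[0,0,0],"jaw":-1},{"travel":[-0.0135,-0.043,0],"dr":[0,0,0],"jaw":-1},{"travel":[-0.0135,-0.043,0],"dr":[0,0,0],"jaw":-1},{"travel":[-0.0066,-0.0211,0],"dr":[0,0,0],"jaw":-1},{"travel":[0,0,0],"dr":[0,0,0],"jaw":-1},{"travel":[0,0,0],"dr":[0,0,0],"jaw":-1}]'
python3 - <<'E'
from rig import *
from h import *
s=state();print(s["joint_pos"])
c={n:camera(n) for n in("wrist","scene","top")};pickle.dump((c,s),open("w3.pkl","wb"))
f=lambda i,x,y,w,h,k:cv2.resize(i[y:y+h,x:x+w,::-1],(w*k,h*k),interpolation=cv2.INTER_CUBIC)
a=f(c["wrist"]["frame"],220,110,200,130,2);b=f(c["scene"]["frame"],370,155,100,110,4)
cv2.imwrite("pics/m3.png",np.hstack([np.vstack([a,np.zeros((180,400,3),np.uint8)]),b]))
E
```

```text
t: 14.62
tcp_pos: [0.5436, -0.0274, 0.1571]
tcp_rot: [[0.973, -0.229, 0.0], [-0.229, -0.973, -0.001], [0.0, 0.001, -1.0]]
contact_force: [-0.7, 0.2, -1.5]
opening: 0.245
gripper_force: 30.0
[-0.6910504   0.67835581  0.91593664  1.93521175 -0.69872971  0.88273845
 -1.21050326]
```

View pics/m3.png

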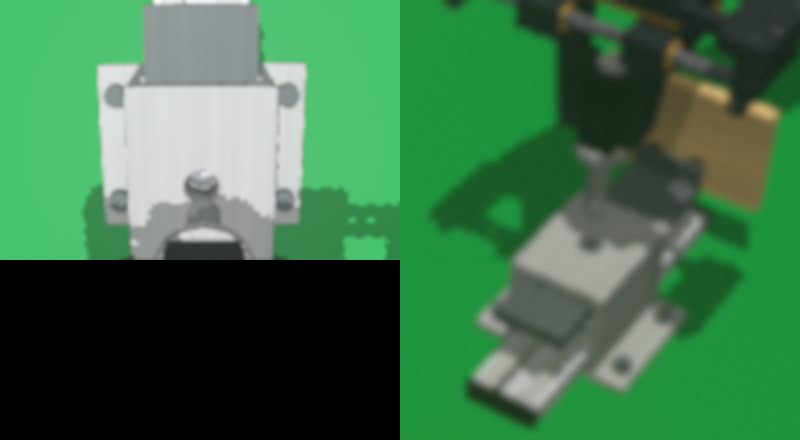

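The wrist crop shows the nose tip over the hole area, at full-frame (321,199). The scene crop shows the nose end at about (419,207) and the hole at about (417,216).

```bash
python3 - <<'E'
from h import *
c,s=pickle.load(open("w3.pkl","rb"))
np.set_printoptions(precision=4,suppress=True)
R=np.array(s["tcp_rot"])
S=lambda x,y,z:ray(c["scene"],(x+.5)/4-.5+370,(y+.5)/4-.5+155,z)
W=lambda x,y,z:wray(c["wrist"],(x+.5)/2-.5+220,(y+.5)/2-.5+110,z)
for n,p in(("hole S",S(190,243,.06)),("nose S",S(197,206,.081)),("nose W",W(203,176,.081)),("darkhole W",W(203,182,.06)),("lug W far edge mid",(W(126,86,.06)+W(272,85,.06))/2)):print(n,p,"tool",R.T@(p-s["tcp_pos"]))
f=lambda i,x,y,w,h,k:cv2.resize(i[y:y+h,x:x+w,::-1],(w*k,h*k),interpolation=cv2.INTER_CUBIC)
a=f(c["wrist"]["frame"],300,180,44,54,10);b=f(c["scene"]["frame"],400,185,36,54,10)
cv2.imwrite("pics/m4.png",np.hstack([a[:,:400],b]))
E
```

```text
hole S [ 0.5453 -0.0281  0.06  ] tool [0.0017 0.0002 0.0971]
nose S [ 0.5373 -0.0285  0.081 ] tool [-0.006   0.0024  0.0761]
nose W [ 0.5553 -0.0285  0.081 ] tool [ 0.0116 -0.0018  0.0761]
darkhole W [ 0.5458 -0.0262  0.06  ] tool [ 0.0018 -0.0018  0.0971]
lug W far edge mid [ 0.5831 -0.0335  0.06  ] tool [ 0.0398 -0.0032  0.0971]
```

View pics/m4.png

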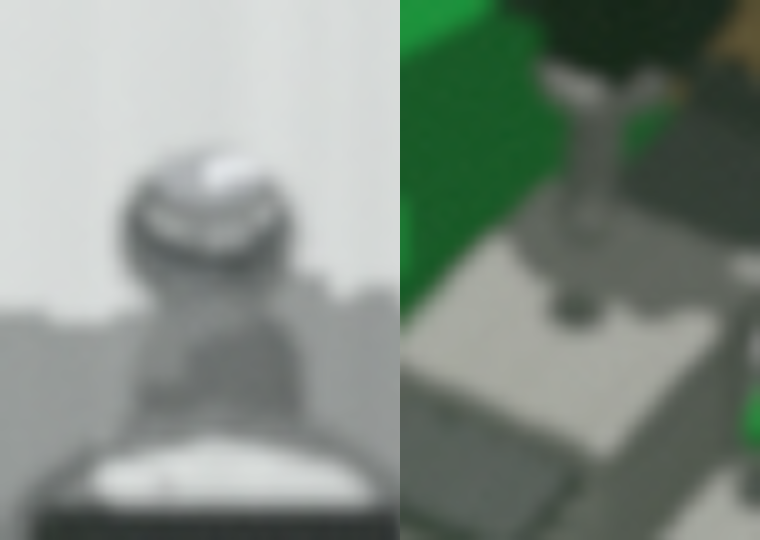

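```bash
python3 - <<'E'
from h import *
c,s=pickle.load(open("w3.pkl","rb"))
np.set_printoptions(precision=2,suppress=True)
R=np.array(s["tcp_rot"]);T=np.array(s["tcp_pos"])
def wproj(c,X):
    K,Rc,t=[np.array(c[k],float) for k in("camera_matrix","R","t")]
    p=Rc@np.array(X)+t;r=np.hypot(p[0],p[1]);th=np.arctan2(r,p[2]);return K[:2,2]+K[0,0]*th*p[:2]/r
D=dict(hole=np.array([.5438,-.0265,.06]),nose=T+R@[0,0,.076],sh=T+R@[0,0,.071],collar=T+R@[0,0,.032])
for n,p in D.items():
    print(n,"scene crop",(proj(c["scene"],p)-[400,185]+.5)*10-.5,"wrist crop",(wproj(c["wrist"],p)-[300,180]+.5)*10-.5)
    for r in((.007,) if n=="hole" else (.006,.0045)):
        q=np.array([(wproj(c["wrist"],p+r*np.array([np.cos(a),np.sin(a),0]))-[300,180]+.5)*10-.5 for a in np.linspace(0,6.28,40)])
        print("   wrist ext",r,q.min(0),q.max(0))
        q=np.array([(proj(c["scene"],p+r*np.array([np.cos(a),np.sin(a),0]))-[400,185]+.5)*10-.5 for a in np.linspace(0,6.28,40)])
        print("   scene ext",r,q.min(0),q.max(0))
E
```

```text
hole scene crop [184.51 306.3 ] wrist crop [227.04 234.19]
   wrist ext 0.007 [136.93 149.01] [317.18 317.87]
   scene ext 0.007 [153.42 286.66] [215.57 326.1 ]
nose scene crop [189.83 232.66] wrist crop [242.13 336.59]
   wrist ext 0.006 [157.95 258.06] [326.33 413.7 ]
   scene ext 0.006 [162.86 215.95] [216.78 249.48]
   wrist ext 0.0045 [179.   277.84] [305.29 394.58]
   scene ext 0.0045 [169.6  220.11] [210.03 245.26]
sh scene crop [192.11 215.35] wrist crop [242.58 363.75]
   wrist ext 0.006 [156.59 283.79] [328.6  442.19]
   scene ext 0.006 [165.06 198.67] [219.14 232.14]
   wrist ext 0.0045 [178.09 303.94] [307.1  422.74]
   scene ext 0.0045 [171.82 202.83] [212.38 227.93]
collar scene crop [210.37  76.77] wrist crop [246.88 622.71]
   wrist ext 0.006 [143.75 530.39] [350.03 712.46]
   scene ext 0.006 [182.67  60.35] [238.05  93.3 ]
   wrist ext 0.0045 [169.54 553.73] [324.25 690.29]
   scene ext 0.0045 [189.59  64.44] [231.13  89.15]
```

```bash
python3 - <<'E'
from h import *
c,s=pickle.load(open("w3.pkl","rb"))
g=cv2.cvtColor(c["wrist"]["frame"],cv2.COLOR_RGB2GRAY)
print("cols 308..338"); 
for v in range(190,236): print(v,*g[v,308:338])
E
```

```text
cols 308..338
190 218 219 220 220 221 219 218 218 217 217 216 216 216 215 216 217 218 220 221 221 220 218 218 217 217 218 218 216 215 215
191 217 219 220 220 220 219 217 218 217 217 216 216 215 214 216 217 218 219 221 220 219 218 217 217 217 218 217 216 216 215
192 218 218 220 220 219 218 217 217 217 217 217 216 215 215 216 217 219 220 221 220 220 217 217 217 217 218 217 216 215 215
193 218 218 219 219 220 219 218 217 217 216 216 214 213 213 213 216 217 219 220 221 219 218 217 216 216 218 217 216 215 215
194 217 218 220 219 220 219 217 216 212 212 209 206 204 205 208 211 216 218 220 220 220 218 217 216 217 218 217 216 215 214
195 218 218 219 220 219 219 216 210 203 198 195 191 194 203 210 215 217 218 219 220 219 218 216 217 216 218 217 215 215 215
196 217 218 219 219 218 215 208 198 190 185 182 183 200 218 224 225 223 217 213 215 217 218 217 216 217 218 217 216 215 215
197 217 218 220 219 213 202 187 177 176 177 177 182 203 222 221 215 209 201 195 201 211 215 216 217 217 218 218 216 215 215
198 217 218 219 216 204 182 157 151 161 169 174 178 193 206 200 189 181 173 166 179 198 211 21
[... 3746 characters left out ...]
181 188 189 187 181 177 180 186 186 186 185 186 185 187 188 188 187 187 187 187 186 187 186 185 176 159 136
230 97 102 115 133 141 143 143 140 138 140 143 142 140 140 141 142 143 144 143 143 142 142 142 141 142 142 141 138 128 110
231 66 66 71 80 85 87 86 86 86 88 87 87 86 87 87 87 86 88 87 86 86 86 86 85 85 86 86 85 80 74
232 53 53 54 56 57 56 57 55 55 56 56 56 57 56 58 56 55 57 56 56 57 56 55 55 54 56 54 56 54 55
233 52 54 53 52 52 54 52 52 51 52 52 52 53 50 52 52 53 51 53 50 52 53 54 51 51 52 51 52 51 52
234 51 53 54 53 52 52 54 53 52 52 55 55 52 52 53 51 52 54 52 50 53 53 52 52 53 52 52 53 51 51
235 53 53 54 54 53 52 51 53 53 51 51 53 51 52 52 51 52 53 51 52 51 53 52 50 53 51 53 51 50 50
```

Hole edges in the wrist frame: columns 311.6–329.1, centred on row 203. Shank edges: columns 313–330. Set against the projections, the hole lies about (0, -0.6 mm) from the pin's axis in tool x and y, well inside the taper's capture. Nudge and go down gently.

```bash
python3 -m inch '[{"travel":[0,-0.0006,0.006],"dr":[0,0,0],"jaw":-1},{"travel":[0,0,0.006],"dr":[0,0,0],"jaw":-1},{"travel":[0,0,0.006],"dr":[0,0,0],"jaw":-1},{"travel":[0,0,0.002],"dr":[0,0,0],"jaw":-1},{"travel":[0,0,0],"dr":[0,0,0],"jaw":-1}]' | grep -E 't:|tcp_pos|contact|open'; python3 -m inch '[{"travel":[0,0,0.002],"dr":[0,0,0],"jaw":-1},{"travel":[0,0,0],"dr":[0,0,0],"jaw":-1}]' | grep -E 'tcp_pos|contact|open'; python3 -m inch '[{"travel":[0,0,0.002],"dr":[0,0,0],"jaw":-1},{"travel":[0,0,0],"dr":[0,0,0],"jaw":-1}]' | grep -E 'tcp_pos|contact|open'
```

```text
t: 15.4
tcp_pos: [0.5438, -0.0256, 0.1369]
tcp_rot: [[0.974, -0.228, -0.0], [-0.228, -0.974, -0.0], [-0.0, 0.0, -1.0]]
contact_force: [0.5, 0.2, -1.8]
opening: 0.247
tcp_pos: [0.5439, -0.0255, 0.1351]
contact_force: [-0.5, -0.5, -1.9]
opening: 0.245
tcp_pos: [0.5438, -0.0255, 0.133]
contact_force: [-0.1, 0.7, -1.5]
opening: 0.244
```

```bash
python3 -m inch '[{"travel":[0,0,0.002],"dr":[0,0,0],"jaw":-1},{"travel":[0,0,0.002],"dr":[0,0,0],"jaw":-1},{"travel":[0,0,0],"dr":[0,0,0],"jaw":-1}]' | grep -E 'tcp_pos|contact|open'; python3 -m inch '[{"travel":[0,0,0.002],"dr":[0,0,0],"jaw":-1},{"travel":[0,0,0.002],"dr":[0,0,0],"jaw":-1},{"travel":[0,0,0],"dr":[0,0,0],"jaw":-1}]' | grep -E 'tcp_pos|contact|open'
```

```text
tcp_pos: [0.5439, -0.0257, 0.129]
contact_force: [-0.5, -0.1, -1.8]
opening: 0.25
tcp_pos: [0.5438, -0.0257, 0.125]
contact_force: [1.3, -0.4, -2.5]
opening: 0.25
```

```bash
python3 -m inch '[{"travel":[0,0,0.002],"dr":[0,0,0],"jaw":-1},{"travel":[0,0,0.002],"dr":[0,0,0],"jaw":-1},{"travel":[0,0,0.002],"dr":[0,0,0],"jaw":-1},{"travel":[0,0,0],"dr":[0,0,0],"jaw":-1}]' | grep -E 'tcp_pos|contact|open'; python3 -m inch '[{"travel":[0,0,0.002],"dr":[0,0,0],"jaw":-1},{"travel":[0,0,0.002],"dr":[0,0,0],"jaw":-1},{"travel":[0,0,0.002],"dr":[0,0,0],"jaw":-1},{"travel":[0,0,0],"dr":[0,0,0],"jaw":-1}]' | grep -E 'tcp_pos|contact|open'
```

```text
tcp_pos: [0.5438, -0.0256, 0.1189]
contact_force: [0.3, -1.4, -1.9]
opening: 0.247
tcp_pos: [0.5438, -0.0256, 0.1129]
contact_force: [0.6, -0.9, -2.1]
opening: 0.246
```

```bash
python3 -m inch '[{"travel":[0,0,0.003],"dr":[0,0,0],"jaw":-1},{"travel":[0,0,0.003],"dr":[0,0,0],"jaw":-1},{"travel":[0,0,0.003],"dr":[0,0,0],"jaw":-1},{"travel":[0,0,0],"dr":[0,0,0],"jaw":-1}]' | grep -E 'tcp_pos|contact|open'
```

```text
tcp_pos: [0.5438, -0.0256, 0.1038]
contact_force: [0.6, -1.0, -3.3]
opening: 0.247
```

```bash
python3 -m inch '[{"travel":[0,0,0.003],"dr":[0,0,0],"jaw":-1},{"travel":[0,0,0.003],"dr":[0,0,0],"jaw":-1},{"travel":[0,0,0.002],"dr":[0,0,0],"jaw":-1},{"travel":[0,0,0],"dr":[0,0,0],"jaw":-1}]' | grep -E 'tcp_pos|contact|open'; python3 -m inch '[{"travel":[0,0,0.002],"dr":[0,0,0],"jaw":-1},{"travel":[0,0,0],"dr":[0,0,0],"jaw":-1}]' | grep -E 'tcp_pos|contact|open'; python3 -m inch '[{"travel":[0,0,0.001],"dr":[0,0,0],"jaw":-1},{"travel":[0,0,0],"dr":[0,0,0],"jaw":-1}]' | grep -E 'tcp_pos|contact|open'
```

```text
tcp_pos: [0.5438, -0.0256, 0.0959]
contact_force: [1.4, -2.7, -3.5]
opening: 0.246
tcp_pos: [0.5439, -0.0256, 0.094]
contact_force: [1.1, -0.9, -3.5]
opening: 0.247
tcp_pos: [0.5439, -0.0256, 0.0931]
contact_force: [0.5, -2.5, -1.5]
opening: 0.246
```

```bash
python3 -m inch '[{"travel":[0,0,0.001],"dr":[0,0,0],"jaw":-1},{"travel":[0,0,0],"dr":[0,0,0],"jaw":-1}]' | grep -E 'tcp_pos|contact|open'; python3 -m inch '[{"travel":[0,0,0.001],"dr":[0,0,0],"jaw":-1},{"travel":[0,0,0],"dr":[0,0,0],"jaw":-1}]' | grep -E 'tcp_pos|contact|open'
```

```text
tcp_pos: [0.5439, -0.0255, 0.0921]
contact_force: [1.2, -1.2, -2.0]
opening: 0.247
tcp_pos: [0.544, -0.0256, 0.092]
contact_force: [-2.2, -0.6, 9.4]
opening: 0.242
```

```bash
python3 -m inch '[{"travel":[0,0,0.001],"dr":[0,0,0],"jaw":-1},{"travel":[0,0,0],"dr":[0,0,0],"jaw":-1}]' | grep -E 'tcp_pos|contact|open'; python3 -m inch '[{"travel":[0,0,0.001],"dr":[0,0,0],"jaw":-1},{"travel":[0,0,0],"dr":[0,0,0],"jaw":-1}]' | grep -E 'tcp_pos|contact|open'
```

```text
tcp_pos: [0.5441, -0.0257, 0.0919]
contact_force: [-6.6, 0.3, 21.7]
opening: 0.249
tcp_pos: [0.5442, -0.0257, 0.0918]
contact_force: [-9.4, 1.0, 32.1]
opening: 0.248
```

The collar met the lug hard at TCP z = 0.092, which is the flush height. I ease off the press, then release.

```bash
python3 -m inch '[{"travel":[0,0,-0.0013],"dr":[0,0,0],"jaw":-1},{"travel":[0,0,-0.0013],"dr":[0,0,0],"jaw":-1},{"travel":[0,0,0],"dr":[0,0,0],"jaw":-1},{"travel":[0,0,0],"dr":[0,0,0],"jaw":-1}]' | grep -E 'tcp_pos|contact|open'; python3 -m inch '[{"travel":[0,0,0],"dr":[0,0,0],"jaw":-0.3},{"travel":[0,0,0],"dr":[0,0,0],"jaw":-0.1},{"travel":[0,0,0],"dr":[0,0,0],"jaw":0.2},{"travel":[0,0,0],"dr":[0,0,0],"jaw":0.2},{"travel":[0,0,0],"dr":[0,0,0],"jaw":0.2},{"travel":[0,0,0],"dr":[0,0,0],"jaw":0.2}]' | grep -E 't:|tcp_pos|contact|open|grip'
```

```text
tcp_pos: [0.544, -0.0256, 0.092]
contact_force: [-0.6, -2.4, 6.2]
opening: 0.248
t: 21.4
tcp_pos: [0.5439, -0.0256, 0.0917]
tcp_rot: [[0.974, -0.228, -0.0], [-0.228, -0.974, -0.0], [-0.0, 0.0, -1.0]]
contact_force: [-0.6, -0.1, -0.3]
opening: 0.601
gripper_force: 0.0
```

```bash
python3 -m inch '[{"travel":[0,0,-0.01],"dr":[0,0,0],"jaw":0.2},{"travel":[0,0,-0.03],"dr":[0,0,0],"jaw":0.2},{"travel":[0,0,-0.04],"dr":[0,0,0],"jaw":0.2},{"travel":[0,0,-0.04],"dr":[0,0,0],"jaw":0.2},{"travel":[0,0,-0.02],"dr":[0,0,0],"jaw":0.2},{"travel":[0,0,0],"dr":[0,0,0],"jaw":0.2}]' | grep -E 'tcp_pos|contact|open'
python3 - <<'E'
from rig import *
from h import *
c={n:camera(n) for n in("wrist","scene")};pickle.dump((c,state()),open("w5.pkl","wb"))
f=lambda i,x,y,w,h,k:cv2.resize(i[y:y+h,x:x+w,::-1],(w*k,h*k),interpolation=cv2.INTER_CUBIC)
a=f(c["wrist"]["frame"],270,110,100,140,4);b=f(c["scene"]["frame"],380,130,100,140,4)
cv2.imwrite("pics/m5.png",np.hstack([a,b]))
E
```

```text
tcp_pos: [0.5445, -0.0254, 0.2326]
contact_force: [0.3, -0.5, -0.1]
opening: 0.6
```

View pics/m5.png

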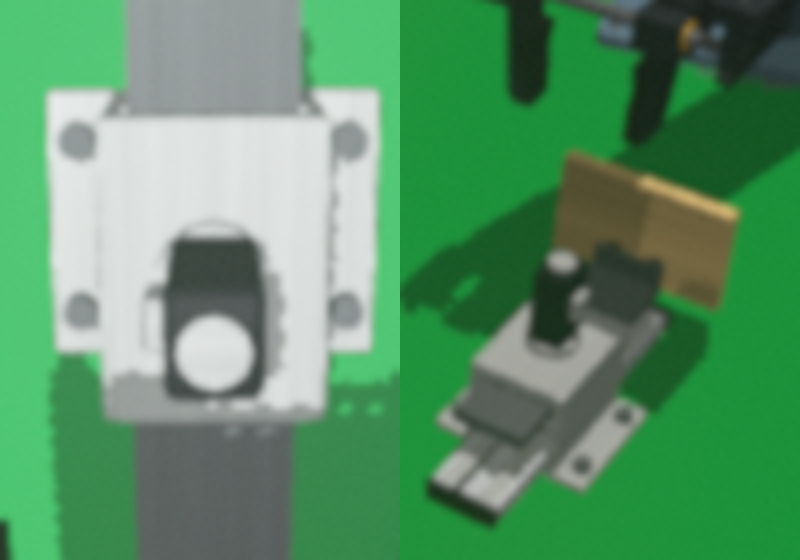

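The pin stands upright, its collar flat on the upper lug at wrist crop (213,225) and scene crop (555,340). The button is out again at wrist crop (152,320), the fence is home, and the gripper is clear. I'm handing in.

```bash
python3 -c "
from rig import *
print(close_job())"
```

```text
the job is handed in; nothing more can be done
None
```

The carton stop is home against its end stop (pressed at about 12 N, mounts squeezed about 1.5 mm), the ball-lock pin is through the holes with its collar flush and its button sprung out, nothing else was touched, and the job was handed in at about 22 s.

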